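Load the bottom reference weight on the piston and restack the rest

ROBOT

A 6-joint arm with a two-finger parallel gripper is mounted at the origin on the work surface. World frame = base frame: x ahead of the robot, y to its left, z up, the work surface at z = 0. Lengths are in m, angles in rad, forces in N, time in s.
With the tool pointing down it reaches from about 0.375 to 0.975 m from the base axis. Payload 3.8 kg.
Tool frame: the origin (TCP) lies at the very end of the fingers, on their centre line; the grasp point (between the pads) lies 19 mm behind it; z points along the fingers, y is the direction in which the jaws open and shut (so a half turn about z gives the same grasp; the last joint's range is limited). The gripper opens to 85 mm and grips with 20 to 120 N. Pads are 22 mm wide; open, the fingers measure 114 mm over their backs; the gripper's body (76 mm by 85 mm) begins 54 mm behind the grasp point. The pads swing forward as they close: fully open they stand 13 mm farther back than shut.
Start: joints at [-1.154, 0.264, 1.604, -0, 1.274, -0.037], TCP at [0.296, -0.607, 0.231] pointing down, gripper open.
Joint ranges: [-2.63, 2.63], [-0.94, 2.18], [0.31, 2.57], [-1.31, 4.45], [0, 2.66], [-2.55, 2.55]. Speed limits (rad/s): [2.57, 2.57, 3.14, 3.14, 3.14, 3.14].

INTERFACE

Orientations are given as a rotation vector (axis times angle).
In Python, from workcell import read_state, read_camera, camera_info, finish_job gives the robot as it stands. The module is installed in compiled form; this text tells all that it offers.
- The arm moves only by the tool play_rows, never from a script. Its argument "motion" is a list of rows, each a list of 5 numbers: the shift along the tool's x, y, z in units of 1000 mm (1.0 is 1000 mm), then the turn about the tool's z in units of 2 pi rad (1.0 is 2 pi rad), then the finger opening in mm, from 0 to 85.4. A call has 1 to 5 rows; each row shifts and turns the commanded pose from where the row before left it, along the tool's axes as they then stand; what a row does not reach is not made up. A row lasts 1/8 s, in which the tool goes at most 62.5 mm and 10.7 degrees, less where a joint would pass 70% of its speed; a pose out of reach is approached as far as the arm can. A call with a number of a shift or a turn outside -1 to 1 is refused whole. A call with a gripper value outside its range is refused whole. The fingers move at their own pace and stop on an object; "squeeze" is the grip in N (left out, the last holds). Time passes only in rows, so rows that do not move let the fingers close. It gives the time, the measured TCP pose, the force and the opening at its end, in the units of the state.
- read_state(): the state, without advancing time (a new reading comes with each control period).
- read_camera(name): name is "scene" or "top" or "wrist"; returns the picture (420x560x3 uint8, red, green, blue); there is no depth.
- camera_info(name): a dict with "intrinsics" (3x3 intrinsics, pixels), "pose" (4x4, takes a point from camera to world coordinates). Camera axes: x right, y down, z forward; pixel columns grow to the right and rows downward; lengths in m; the calibration is good to about 2 mm. A picture is of the moment at which its call begins: read the wrist's pose just before it. camera_info takes no time and is no camera call; for the wrist camera it gives the pose at the moment of the call.
- finish_job(): hands the job in, once; it reports no verdict.
The state is a dict: "time": time; "q": joint angles; "joint_vel": joint speeds; "joint_torque": joint torques, N m; "tool_pos": TCP position; "tcp_rot": TCP orientation; "wrist_force": force on the tool from outside, world axes, zero at the start; "torque": the same for the moment, N m; "width": opening from 0.0 (shut) to 1.0 (fully open).
Only numpy, scipy, OpenCV 4.12 (cv2) and the standard library are available. Lean on these libraries where they do the work, as an engineer would, in place of code of your own. Each camera call takes 0.05 s, during which the arm holds its last target. There are 200 camera calls.

TASK

The large red-topped weight, which lies at the bottom of the stack on the wooden stand, is needed on the round metal carrier plate of the piston unit: first park the small yellow weight in the middle of the yellow pad, then the medium green weight in the middle of the green pad, and only then move the large one, centred, onto the carrier plate. Then put the other two back on the stand as a neat, centred stack, the medium one first and the small one on top of it. Set every weight down flat and never let one drop, and leave the calibrator, the pocket meter and the wrench where they are.

Things in the scene. Friction and masses are not known exactly. Their poses are not given: they have to be found in the camera images.
- small_weight: small steel disc weight with a yellow ring painted on its top and a yellow band round its side, diameter 40 mm, height 24 mm, about 0.23 kg. At the start on top of the medium weight. Origin: centre of its underside, z up.
- medium_weight: medium steel disc weight with a green ring painted on its top and a green band round its side, diameter 54 mm, height 24 mm, about 0.42 kg. At the start between the large weight (below) and the small one (above). Flat top and underside. Origin: centre of its underside, z up.
- large_weight: large steel disc weight with a red ring painted on its top and a red band round its side, diameter 68 mm, height 26 mm, about 0.70 kg. At the start on the wooden stand, under the other two (within 6 mm of its centre). Flat top and underside. Origin: centre of its underside, z up.
- stand: round wooden stand fixed to the bench, diameter 110 mm, flat top 20 mm above the bench, thin brass band round its side; it carries the stack. Origin: centre of its underside on the bench, z up.
- yellow_pad: round yellow pad fixed to the bench, diameter 90 mm, 5 mm thick, flat. Parking place of the small weight. Origin: centre of its underside, z up.
- green_pad: round green pad fixed to the bench, diameter 90 mm, 5 mm thick, flat. Parking place of the medium weight. Origin: centre of its underside, z up.
- piston: piston unit fixed to the bench: grey foot of diameter 100 mm, steel body, and on top a flat round aluminium carrier plate of diameter 96 mm, 8 mm thick, its top 90 mm above the bench; it does not move. A short side connector sticks out along its x axis to 58 mm from the axis, 34 mm above the bench. Origin: centre of the foot's underside, in line with the carrier plate's centre, z up.
- calibrator: turquoise hand-held calibrator lying on the bench, 100 x 170 x 45 mm (knobs to 57 mm). Bystander. Origin: centre of its underside, long side along y, z up.
- pocket_meter: black pocket meter lying on the bench, 140 x 75 x 25 mm. Bystander. Origin: centre of its underside, long side along x, z up.
- wrench: steel wrench lying on the bench, under 250 mm long and 30 mm high. Bystander. Origin: on its underside, length along x, z up.

How it is judged:
On the way, in this order (a step that is already met when the one before it is completed fails the run):
1. the small weight stands released on the yellow pad, within 15 mm of its centre, with the other two still on the stand (horizontal distance between small_weight and yellow_pad below 0.015 m and z of small_weight in the frame of yellow_pad between 0.001 and 0.009 m and angle between small_weight's own z axis and vertical below 0.1 rad and linear speed of small_weight below 0.03 m/s and contact force between the fingers and small_weight below 0.2 N and horizontal distance between large_weight and stand below 0.03 m and horizontal distance between medium_weight and large_weight below 0.03 m), for 0.2 s.
2. the medium weight stands released on the green pad, within 15 mm of its centre, the small one on the yellow pad and the large one still on the stand (horizontal distance between small_weight and yellow_pad below 0.015 m and z of small_weight in the frame of yellow_pad between 0.001 and 0.009 m and angle between each of small_weight, medium_weight's own z axis and vertical below 0.1 rad and linear speed of each of small_weight, medium_weight below 0.03 m/s and contact force between the fingers and small_weight below 0.2 N and horizontal distance between medium_weight and green_pad below 0.015 m and z of medium_weight in the frame of green_pad between 0.001 and 0.009 m and contact force between the fingers and medium_weight below 0.2 N and horizontal distance between large_weight and stand below 0.03 m), for 0.2 s.
3. the large weight stands released on the carrier plate, within 12 mm of its centre, the other two still on their pads (horizontal distance between small_weight and yellow_pad below 0.015 m and z of small_weight in the frame of yellow_pad between 0.001 and 0.009 m and angle between each of small_weight, medium_weight, large_weight's own z axis and vertical below 0.1 rad and linear speed of each of small_weight, medium_weight, large_weight below 0.03 m/s and contact force between the fingers and small_weight below 0.2 N and horizontal distance between medium_weight and green_pad below 0.015 m and z of medium_weight in the frame of green_pad between 0.001 and 0.009 m and contact force between the fingers and medium_weight below 0.2 N and horizontal distance between large_weight and piston below 0.012 m and z of large_weight in the frame of piston between 0.086 and 0.094 m and contact force between the fingers and large_weight below 0.2 N), for 0.2 s.
4. the medium weight stands released on the stand, within 12 mm of its centre, the small one still on the yellow pad and the large one on the carrier plate (horizontal distance between small_weight and yellow_pad below 0.015 m and z of small_weight in the frame of yellow_pad between 0.001 and 0.009 m and angle between each of small_weight, medium_weight, large_weight's own z axis and vertical below 0.1 rad and linear speed of each of small_weight, medium_weight, large_weight below 0.03 m/s and contact force between the fingers and small_weight below 0.2 N and horizontal distance between medium_weight and stand below 0.012 m and z of medium_weight in the frame of stand between 0.016 and 0.024 m and contact force between the fingers and medium_weight below 0.2 N and horizontal distance between large_weight and piston below 0.012 m and z of large_weight in the frame of piston between 0.086 and 0.094 m and contact force between the fingers and large_weight below 0.2 N), for 0.2 s.
At the end, for the whole second after the job is handed in: the large weight lies flat on the carrier plate within 12 mm of its centre, the medium weight flat on the stand within 12 mm of its centre, and the small weight flat on the medium one within 10 mm of its centre; all released and at rest (horizontal distance between large_weight and piston below 0.012 m and z of large_weight in the frame of piston between 0.086 and 0.094 m and angle between each of large_weight, medium_weight, small_weight's own z axis and vertical below 0.1 rad and linear speed of each of large_weight, medium_weight, small_weight below 0.03 m/s and contact force between the fingers and large_weight below 0.2 N and horizontal distance between medium_weight and stand below 0.012 m and z of medium_weight in the frame of stand between 0.016 and 0.024 m and contact force between the fingers and medium_weight below 0.2 N and horizontal distance between small_weight and medium_weight below 0.01 m and z of small_weight in the frame of medium_weight between 0.02 and 0.028 m and contact force between the fingers and small_weight below 0.2 N); the robot touches nothing.
It fails at once if the calibrator, the pocket meter or the wrench is moved by more than 20 mm (distance of any of calibrator, pocket_meter, wrench from where it was at the start of the episode above 0.02 m).
It fails at once if a weight falls (over 0.45 m/s, a drop of about 10 mm, with the fingers off it) ((linear speed of small_weight above 0.45 m/s and contact force between the fingers and small_weight below 0.05 N) or (linear speed of medium_weight above 0.45 m/s and contact force between the fingers and medium_weight below 0.05 N) or (linear speed of large_weight above 0.45 m/s and contact force between the fingers and large_weight below 0.05 N)).
It also fails if it takes over 128 s, if anything falls off the work surface, if the arm or the gripper's body presses on something with over 40 N, if the wrist force passes 120 N, or if a joint passes its speed limit or range.

## Working session

There is one attempt and no reset: what is moved stays moved. The work goes in short steps, Python scripts to look and compute and a tool call to move; the robot and the scene stay as the last step left them, time stands still between calls to the robot, and variables do not carry over. Pictures are saved under pics/ and viewed, about 12 in all and at most 16, crops included, and the job is handed in when it is done.

Besides the shell and the picture viewer there is one more tool, called after ">>>" as a command line: name --pt "numbers of a row" for each row, then --argument value for the rest. play_rows: Moves the arm, as the interface text tells. Shifts and turns lie within -1 to 1; 1 stands for 1000 mm of shift or 2 pi rad of turn. Its arguments: {"type":"object","properties":{"motion":{"type":"array","items":{"type":"array","items":{"type":"number"}}},"squeeze":{"type":"number"}},"required":["motion"]}

```bash
mkdir -p pics; python3 - <<'E'
from workcell import *
import cv2
print(read_state())
for n in("scene","top"):
    i=camera_info(n);print(n,i["intrinsics"],i["pose"])
    cv2.imwrite(f"pics/{n}0.png",read_camera(n)[:,:,::-1])
E
```

```text
{'time': 0.0, 'q': array([-1.15391518e+00,  2.64782097e-01,  1.60535881e+00,  1.07063423e-05,
        1.27370524e+00, -3.68866229e-02]), 'joint_vel': array([-1.99400253e-03, -1.72309437e-04, -2.17982248e-05, -1.43555670e-03,
        4.51910472e-04,  1.33793005e-03]), 'joint_torque': array([-3.76394863e-03, -5.15126395e+01, -3.67313361e+01, -2.87683861e-04,
        1.31962658e-02, -1.52338328e-05]), 'tool_pos': array([ 0.29560543, -0.60602282,  0.22995073]), 'tcp_rot': array([-3.05892307e+00, -7.06174231e-01,  6.52263940e-04]), 'wrist_force': array([-0.51632486, -0.62450996,  0.0027796 ]), 'torque': array([-0.00710801, -0.02983092, -0.02509397]), 'width': 1.0011363674894234}
scene [[438.57533619   0.         279.84522169]
 [  0.         438.57533619 212.63308585]
 [  0.           0.           1.        ]] [[-0.77756094  0.41748275 -0.4702203   1.00930736]
 [ 0.62869093  0.50174514 -0.59413763  0.64157149]
 [-0.01211146 -0.75760146 -0.65260504  0.76139098]
 [ 0.          0.          0.          1.        ]]
top [[486.83828396   0.         274.97898135]
 [  0.         486.83828396 212.99770907]
 [  0.           0.           1.        ]] [[ 0.07947158 -0.97385155  0.2128319   0.28032184]
 [-0.996818   -0.07896031  0.01091513 -0.0225138 ]
 [ 0.00617556 -0.21302211 -0.97702786  1.15791727]
 [ 0.          0.          0.          1.        ]]
```

View pics/top0.png

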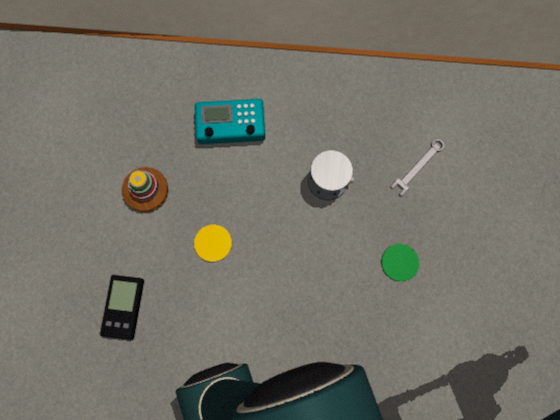

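View pics/scene0.png

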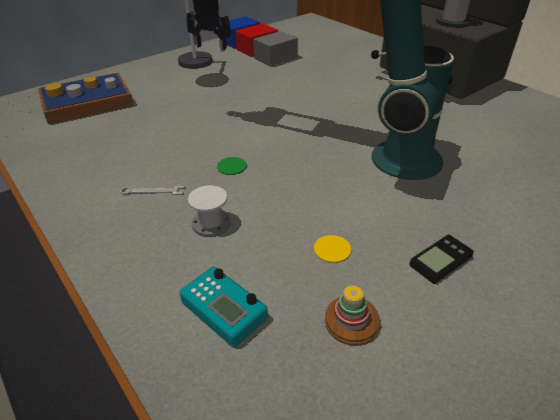

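The top view shows the stack at about (140,183) on the stand at (145,190), the yellow pad at (213,243), the green pad at (400,262) and the carrier plate at (332,170). The scene view agrees with this. Next I measure by colour segmentation in both cameras.

```bash
cat >h.py <<'E'
import numpy as np,cv2
from workcell import *
def ray(info,px,z):
    K,T=info["intrinsics"],info["pose"]
    d=T[:3,:3]@np.linalg.solve(K,np.array([px[0],px[1],1.]))
    return T[:3,3]+d*(z-T[2,3])/d[2]
HS={"yellow":((20,120,90),(34,255,255)),"green":((45,90,40),(75,255,255)),"red":((172,110,60),(180,255,255)),"wood":((3,100,30),(17,255,255)),"white":((0,0,150),(180,40,255))}
def blobs(bgr,col,info,z,n=2,amin=40):
    hsv=cv2.cvtColor(bgr,cv2.COLOR_BGR2HSV)
    m=cv2.inRange(hsv,*map(np.array,HS[col]))
    cs,_=cv2.findContours(m,cv2.RETR_EXTERNAL,cv2.CHAIN_APPROX_NONE)
    for c in sorted(cs,key=cv2.contourArea)[::-1][:n]:
        if cv2.contourArea(c)<amin:continue
        # metric circle fit on the convex hull projected to plane z
        h=cv2.convexHull(c)[:,0]
        P=np.array([ray(info,p,z)[:2] for p in h]).astype(np.float32)
        (cx,cy),r=cv2.minEnclosingCircle(P*1000)
        e=cv2.fitEllipse(cv2.convexHull(c))if len(h)>5 else None
        M=ray(info,e[0],z)[:2] if e else None
        print(col,z,"px",h.mean(0).round(),"area",cv2.contourArea(c),"circ",round(cx),round(cy),"dia",round(2*r),"ell",M.round(4) if e else None)
E
python3 - <<'E'
from h import *
for n in("top","scene"):
    b=cv2.imread(f"pics/{n}0.png");i=camera_info(n);print(n)
    blobs(b,"yellow",i,.005);blobs(b,"yellow",i,.094)
    blobs(b,"green",i,.005,1);blobs(b,"wood",i,.02,3,200);blobs(b,"white",i,.09,1)
E
```

```text
top
yellow 0.005 px [212. 241.] area 1080.5 circ 447 134 dia 91 ell [0.447  0.1337]
yellow 0.005 px [137. 178.] area 153.0 circ 592 335 dia 37 ell [0.5917 0.3347]
yellow 0.094 px [212. 241.] area 1080.5 circ 434 122 dia 84 ell [0.4342 0.1216]
yellow 0.094 px [137. 178.] area 153.0 circ 568 307 dia 35 ell [0.5677 0.3071]
green 0.005 px [399. 262.] area 1060.0 circ 437 -315 dia 90 ell [ 0.4363 -0.3151]
wood 0.02 px [291.  46.] area 2629.5 circ 977 19 dia 1452 ell [ 0.9701 -0.035 ]
wood 0.02 px [145. 189.] area 1578.0 circ 562 309 dia 114 ell [0.5612 0.3087]
white 0.09 px [332. 168.] area 1275.5 circ 625 -134 dia 102 ell [ 0.6245 -0.1323]
scene
yellow 0.005 px [332. 248.] area 779.0 circ 450 135 dia 94 ell [0.4507 0.1362]
yellow 0.005 px [352. 293.] area 174.0 circ 509 261 dia 39 ell [0.5092 0.2617]
yellow 0.094 px [332. 248.] area 779.0 circ 515 195 dia 83 ell [0.5164 0.1956]
yellow 0.094 px [352. 293.] area 174.0 circ 568 306 dia 34 ell [0.568  0.3064]
green 0.005 px [233. 166.] area 385.0 circ 440 -313 dia 94 ell [ 0.4398 -0.3113]
wood 0.02 px [ 70. 290.] area 2178.5 circ 977 -265 dia 1011 ell [0.9848 0.2156]
wood 0.02 px [357.  17.] area 1854.5 circ -806 -1095 dia 745 ell [-0.7851 -1.08  ]
wood 0.02 px [ 89. 100.] area 1194.0 circ 618 -1038 dia 437 ell [ 0.6254 -1.0286]
white 0.09 px [208. 197.] area 690.0 circ 625 -131 dia 95 ell [ 0.6262 -0.1303]
```

>>> play_rows --pt "0 0 0 -0.0254 85" --pt "0 0 0 -0.0254 85" --pt "0 0 0 -0.0254 85" --pt "0 0 0 -0.0254 85" --pt "0 0 0 -0.0254 85" --squeeze 60

```text
time: 0.72
tool_pos: [0.2957, -0.6063, 0.2305]
tcp_rot: [-2.54, -1.846, -0.0]
wrist_force: [-0.9, 0.2, 0.7]
width: 0.994
```

>>> play_rows --pt "0 0 0 -0.0254 85" --pt "0 0 0 -0.0254 85" --pt "0.02 0.006 0 0 85" --pt "0.04 0.012 0 0 85"

```text
time: 1.23
tool_pos: [0.3138, -0.5457, 0.2305]
tcp_rot: [-2.226, -2.216, -0.001]
wrist_force: [1.0, 0.9, 0.1]
width: 0.996
```

>>> play_rows --pt "0.048 0.014 0 0 85" --pt "0.048 0.014 0 0 85" --pt "0.048 0.014 0 0 85" --pt "0.048 0.014 0 0 85" --pt "0.048 0.014 0 0 85"

```text
time: 1.85
tool_pos: [0.3837, -0.3037, 0.231]
tcp_rot: [-2.224, -2.218, -0.001]
wrist_force: [0.1, 0.2, 0.1]
width: 0.994
```

>>> play_rows --pt "0.048 0.014 0 0 85" --pt "0.048 0.014 0 0 85" --pt "0.048 0.014 0 0 85" --pt "0.048 0.014 0 0 85" --pt "0.048 0.014 0 0 85"

```text
time: 2.48
tool_pos: [0.4531, -0.0641, 0.2311]
tcp_rot: [-2.224, -2.218, -0.0]
wrist_force: [0.4, -1.0, -0.2]
width: 1.0
```

>>> play_rows --pt "0.048 0.014 0 0 85" --pt "0.048 0.014 0 0 85" --pt "0.048 0.014 0 0 85" --pt "0.03 0.01 0 0 85" --pt "0 0 0 0 85"

```text
time: 3.1
tool_pos: [0.5049, 0.1098, 0.2309]
tcp_rot: [-2.219, -2.222, 0.0]
wrist_force: [-0.8, 0.0, -0.3]
width: 0.994
```

```bash
python3 - <<'E'
from h import *
s=read_state();print(s["tool_pos"],s["tcp_rot"],s["q"])
i=camera_info("wrist");print(i)
cv2.imwrite("pics/w1.png",read_camera("wrist")[:,:,::-1])
b=cv2.imread("pics/w1.png")
blobs(b,"yellow",i,.094);blobs(b,"green",i,.07,1);blobs(b,"wood",i,.02,2,200)
E
```

```text
[0.5049395  0.10977612 0.23088855] [-2.21913979e+00 -2.22238273e+00  4.42346939e-04] [ 1.65451088e-01 -3.66751370e-02  1.93760170e+00  6.53104627e-04
  1.24145426e+00  1.63779333e-01]
{'intrinsics': array([[303.18517258,   0.        , 279.39409502],
       [  0.        , 303.18517258, 213.29013206],
       [  0.        ,   0.        ,   1.        ]]), 'pose': array([[ 0.99999633,  0.00217416, -0.00161583,  0.50456571],
       [ 0.0015797 , -0.95262197, -0.30415272,  0.18745801],
       [-0.00220055,  0.30414905, -0.95262191,  0.37295639],
       [ 0.        ,  0.        ,  0.        ,  1.        ]])}
yellow 0.094 px [231. 161.] area 4104.0 circ 461 147 dia 67 ell [0.4605 0.1478]
green 0.07 px [351.   3.] area 40.0 circ 564 283 dia 28 ell [0.5613 0.2994]
wood 0.02 px [338.  28.] area 2488.5 circ 562 297 dia 106 ell [0.5622 0.3119]
```

View pics/w1.png

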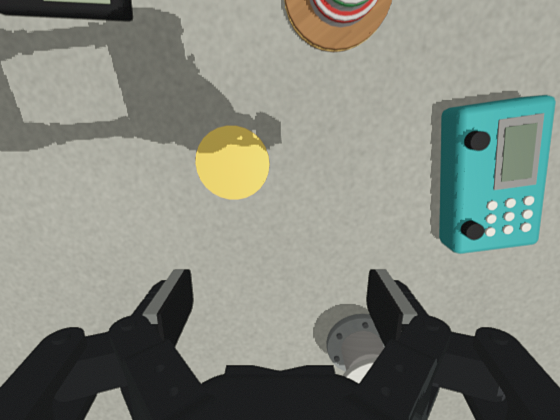

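The wrist view shows the yellow pad at (232,162), with the stack at the top edge near (338,20). I go closer to the stack so that it lies fully in view.

>>> play_rows --pt "0.04 0.02 0 0 85" --pt "0.04 0.02 0 0 85" --pt "0.04 0.023 0 0 85" --pt "0 0 0 0 70"

```text
time: 3.65
tool_pos: [0.5691, 0.2284, 0.2308]
tcp_rot: [-2.221, -2.221, 0.0]
wrist_force: [-0.4, -1.0, -0.8]
width: 0.821
```

```bash
python3 - <<'E'
from h import *
s=read_state();print(s["tool_pos"])
i0=camera_info("wrist")
cv2.imwrite("pics/w2.png",read_camera("wrist")[:,:,::-1])
b=cv2.imread("pics/w2.png")
blobs(b,"yellow",i0,.094);blobs(b,"yellow",i0,.005);blobs(b,"green",i0,.07,1);blobs(b,"red",i0,.046,1);blobs(b,"wood",i0,.02,1,200)
i1=dict(i0);T=i0["pose"].copy();T[:3,3]=[.50457,.18746,.37296];i1["pose"]=T
blobs(cv2.imread("pics/w1.png"),"yellow",i1,.005)
E
```

```text
[0.56909456 0.22841527 0.23080539]
yellow 0.094 px [188. 245.] area 2740.5 circ 476 176 dia 68 ell [0.4762 0.1769]
yellow 0.094 px [275. 116.] area 1033.5 circ 566 306 dia 32 ell [0.566  0.3062]
yellow 0.005 px [188. 245.] area 2740.5 circ 447 134 dia 90 ell [0.4467 0.1357]
yellow 0.005 px [275. 116.] area 1033.5 circ 565 306 dia 42 ell [0.565  0.3062]
green 0.07 px [278. 101.] area 114.0 circ 566 308 dia 46 ell [0.5655 0.3084]
wood 0.02 px [275. 109.] area 7745.0 circ 562 310 dia 108 ell [0.5624 0.3127]
yellow 0.005 px [231. 161.] area 4104.0 circ 447 133 dia 89 ell [0.4466 0.1351]
```

View pics/w2.png

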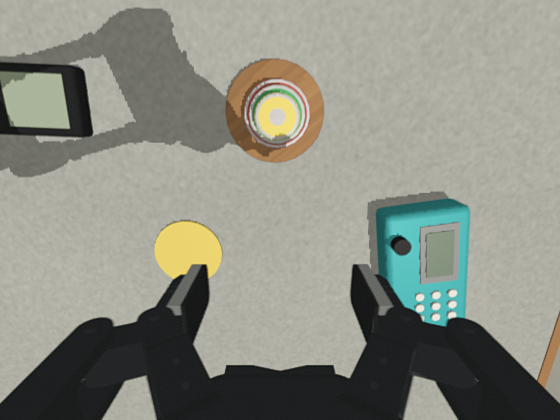

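The stack centre is at (277,113), or world (0.566, 0.306). The stand centre is (0.562, 0.310) and the yellow pad (0.447, 0.1345). The cameras agree within 2 mm, so I go in for the small weight.

>>> play_rows --pt "0.039 -0.0025 0 0 65" --pt "0.039 0 0 0 65" --pt "0 0 0.045 0 65" --pt "0 0 0.045 0 65" --pt "0 0 0.035 0 65"

```text
time: 4.32
tool_pos: [0.5647, 0.3028, 0.1045]
tcp_rot: [-2.223, -2.219, 0.004]
wrist_force: [0.1, -0.2, 0.5]
width: 0.759
```

>>> play_rows --pt "0 0 0.02 0 65" --pt "0 0 0.012 0 65" --pt "0 0 0 0 38" --pt "0 0 0 0 36" --pt "0 0 0 0 34"

```text
time: 4.95
tool_pos: [0.5673, 0.3058, 0.0758]
tcp_rot: [2.221, 2.221, 0.004]
wrist_force: [1.2, -0.8, 2.0]
width: 0.445
```

>>> play_rows --pt "0 0 0 0 30" --pt "0 0 0 0 30" --pt "0 0 0 0 30"

```text
time: 5.32
tool_pos: [0.5673, 0.3058, 0.0757]
tcp_rot: [2.221, 2.221, 0.004]
wrist_force: [0.4, -0.3, 6.6]
width: 0.44
```

>>> play_rows --pt "0 0 -0.005 0 30" --pt "0 0 -0.015 0 30" --pt "0 0 -0.03 0 30" --pt "0 0 -0.03 0 30" --pt "0 0 0 0 30"

```text
time: 5.95
tool_pos: [0.5685, 0.3065, 0.1581]
tcp_rot: [2.22, 2.22, 0.01]
wrist_force: [0.0, 0.0, -1.4]
width: 0.445
```

```bash
python3 - <<'E'
from h import *
s=read_state();print(s["tool_pos"],s["tcp_rot"],s["wrist_force"],s["width"])
a=read_camera("wrist")[:,:,::-1];b=read_camera("scene")[200:380,260:440,::-1]
cv2.imwrite("pics/g1.png",np.hstack([cv2.resize(a[60:],(480,360)),cv2.resize(b,(320,360))]).copy())
E
```

```text
[0.56847835 0.30654063 0.15811402] [2.21969771 2.22011932 0.01027793] [ 0.0080471   0.00345793 -1.37002592] 0.44456097386328186
```

View pics/g1.png

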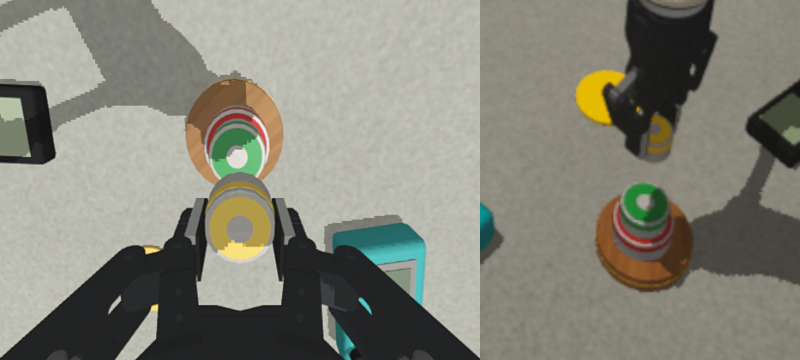

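The small weight is held and the other two stayed on the stand (green top at (236,157) in the wrist half). I carry it to the yellow pad and read the state before the last bit.

>>> play_rows --pt "-0.0344 -0.0243 0 0 30" --pt "-0.0344 -0.0243 0 0 30" --pt "-0.0344 -0.0243 0 0 30" --pt "-0.0344 -0.0243 0 0 30" --pt "-0.0344 -0.0243 0 0 30"

```text
time: 6.68
tool_pos: [0.4423, 0.132, 0.1521]
tcp_rot: [-2.22, -2.221, 0.005]
wrist_force: [-0.1, -0.5, -1.3]
width: 0.444
```

>>> play_rows --pt "0 0 0.04 0 30" --pt "0 0 0.04 0 30" --pt "0 0 0.035 0 30" --pt "0 0 0.02 0 30" --pt "0 0 0 0 30"

```text
time: 7.3
tool_pos: [0.441, 0.1324, 0.016]
tcp_rot: [-2.218, -2.219, 0.011]
wrist_force: [-0.4, -0.3, -2.0]
width: 0.445
```

>>> play_rows --pt "0.002 0.0055 0 0 30" --pt "0 0 0.0025 0 30" --pt "0 0 0.0015 0 30" --pt "0 0 0.001 0 30" --pt "0 0 0 0 30"

```text
time: 7.92
tool_pos: [0.4502, 0.1353, 0.0144]
tcp_rot: [-2.221, -2.222, -0.0]
wrist_force: [0.5, -0.4, -2.2]
width: 0.444
```

>>> play_rows --pt "0 0 0 0 30"

```text
time: 8.05
tool_pos: [0.4503, 0.1353, 0.0144]
tcp_rot: [2.221, 2.222, 0.0]
wrist_force: [-0.4, 1.0, -1.4]
width: 0.441
```

>>> play_rows --pt "0 0 0.001 0 30" --pt "0 0 0 0 30"

```text
time: 8.3
tool_pos: [0.4502, 0.1353, 0.0132]
tcp_rot: [-2.221, -2.221, 0.0]
wrist_force: [-0.9, -0.0, -2.3]
width: 0.448
```

>>> play_rows --pt "0 0 0.001 0 30" --pt "0 0 0 0 30"

```text
time: 8.55
tool_pos: [0.4502, 0.1353, 0.0122]
tcp_rot: [-2.221, -2.222, 0.0]
wrist_force: [-0.1, 0.4, -2.4]
width: 0.442
```

>>> play_rows --pt "0 -0.003 0 0 30" --pt "0 0 0.001 0 30" --pt "0 0 0 0 30"

```text
time: 8.93
tool_pos: [0.4472, 0.1354, 0.0112]
tcp_rot: [-2.221, -2.222, 0.0]
wrist_force: [0.2, 0.5, -1.7]
width: 0.447
```

>>> play_rows --pt "0 0 0.001 0 30" --pt "0 0 0 0 30"

```text
time: 9.18
tool_pos: [0.4475, 0.1354, 0.0108]
tcp_rot: [2.221, 2.222, 0.0]
wrist_force: [-2.2, -1.1, 4.2]
width: 0.445
```

>>> play_rows --pt "0 0 0.001 0 30" --pt "0 0 0 0 30"

```text
time: 9.43
tool_pos: [0.4475, 0.1354, 0.0107]
tcp_rot: [-2.221, -2.221, 0.001]
wrist_force: [-6.2, -2.2, 13.0]
width: 0.442
```

Contact comes at TCP z 0.0108, as predicted (0.0107). I release in small steps, then rise.

>>> play_rows --pt "0 0 0 0 39" --pt "0 0 0 0 42" --pt "0 0 0 0 50" --pt "0 0 0 0 65" --pt "0 0 0 0 70"

```text
time: 10.05
tool_pos: [0.4473, 0.1353, 0.0091]
tcp_rot: [-2.221, -2.222, 0.0]
wrist_force: [0.2, -0.2, -0.5]
width: 0.821
```

>>> play_rows --pt "0 0 -0.02 0 70" --pt "0 0 -0.05 0 70" --pt "0 0 -0.05 0 70" --pt "0 0 -0.05 0 70" --pt "0 0 -0.045 0 70"

```text
time: 10.68
tool_pos: [0.4473, 0.1354, 0.2262]
tcp_rot: [2.221, 2.221, 0.002]
wrist_force: [1.4, -0.3, -0.0]
width: 0.818
```

>>> play_rows --pt "0.03 0.035 0 0 75" --pt "0.035 0.045 0 0 75" --pt "0.025 0.039 0 0 75" --pt "0 0 0 0 75"

```text
time: 11.18
tool_pos: [0.5681, 0.2268, 0.2232]
tcp_rot: [-2.22, -2.223, 0.001]
wrist_force: [-1.1, -1.2, -0.6]
width: 0.874
```

```bash
python3 - <<'E'
from h import *
s=read_state();print(s["tool_pos"],s["tcp_rot"])
i0=camera_info("wrist")
cv2.imwrite("pics/w3.png",read_camera("wrist")[:,:,::-1])
b=cv2.imread("pics/w3.png")
blobs(b,"yellow",i0,.005);blobs(b,"green",i0,.07,1);blobs(b,"red",i0,.046,1,10);blobs(b,"wood",i0,.02,1,200)
E
```

```text
[0.56812211 0.22683153 0.22315803] [-2.21978493e+00 -2.22263699e+00  5.92718879e-04]
yellow 0.005 px [187. 248.] area 1918.5 circ 446 134 dia 90 ell [0.4463 0.1358]
yellow 0.005 px [180. 259.] area 399.5 circ 438 124 dia 34 ell [0.4375 0.1247]
green 0.07 px [278. 111.] area 1983.0 circ 565 308 dia 46 ell [0.5653 0.3084]
wood 0.02 px [272. 110.] area 8138.5 circ 562 310 dia 108 ell [0.5621 0.3129]
```

View pics/w3.png

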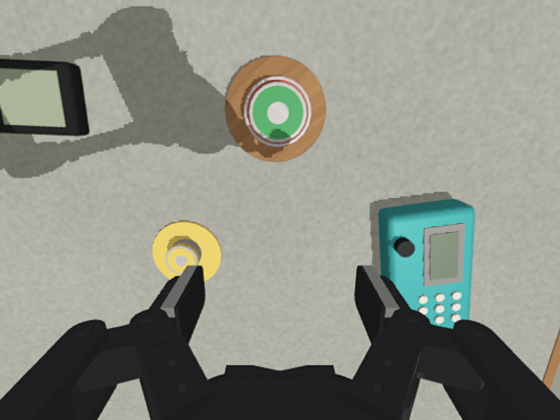

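The small weight stands on the yellow pad (ring at (180,259), about 1 mm off centre). The medium weight is at (278,111), world (0.565, 0.308), so I grasp it next.

>>> play_rows --pt "0.041 -0.003 0 0 78" --pt "0.04 0 0 0 78" --pt "0 0 0.04 0 78" --pt "0 0 0.045 0 78" --pt "0 0 0.04 0 78"

```text
time: 11.85
tool_pos: [0.5617, 0.3054, 0.0981]
tcp_rot: [-2.221, -2.221, 0.002]
wrist_force: [-0.3, -0.3, 0.3]
width: 0.915
```

>>> play_rows --pt "0 0 0.03 0 78" --pt "0 0 0.017 0 78" --pt "0 0 0 0 78"

```text
time: 12.22
tool_pos: [0.5619, 0.3053, 0.0512]
tcp_rot: [-2.221, -2.221, 0.004]
wrist_force: [-0.8, -0.3, 0.9]
width: 0.912
```

>>> play_rows --pt "0.003 0.003 0.003 0 78" --pt "0 0 0 0 60" --pt "0 0 0 0 50" --pt "0 0 0 0 46" --pt "0 0 0 0 44"

```text
time: 12.85
tool_pos: [0.5675, 0.3101, 0.0512]
tcp_rot: [2.221, 2.221, 0.005]
wrist_force: [-0.5, 0.9, 5.8]
width: 0.607
```

>>> play_rows --pt "0 0 0 0 44" --pt "0 0 0 0 44"

```text
time: 13.1
tool_pos: [0.5675, 0.3101, 0.0513]
tcp_rot: [2.221, 2.221, 0.005]
wrist_force: [-1.2, -0.6, 6.3]
width: 0.605
```

>>> play_rows --pt "0 0 -0.005 0 44" --pt "0 0 -0.015 0 44" --pt "0 0 -0.035 0 44" --pt "0 0 -0.035 0 44" --pt "0 0 0 0 44"

```text
time: 13.72
tool_pos: [0.569, 0.3107, 0.1437]
tcp_rot: [2.219, 2.22, 0.012]
wrist_force: [0.8, 0.4, -4.2]
width: 0.604
```

>>> play_rows --pt "-0.03 -0.006 0 0 44" --pt "-0.045 -0.0093 0 0 44" --pt "-0.045 -0.0093 0 0 44" --pt "-0.045 -0.0093 0 0 44" --pt "-0.045 -0.0093 0 0 44"

```text
time: 14.35
tool_pos: [0.5212, 0.0978, 0.1372]
tcp_rot: [-2.22, -2.221, 0.004]
wrist_force: [0.8, -0.9, -2.9]
width: 0.608
```

>>> play_rows --pt "-0.045 -0.0093 0 0 44" --pt "-0.045 -0.0093 0 0 44" --pt "-0.045 -0.0093 0 0 44" --pt "-0.045 -0.0093 0 0 44" --pt "-0.045 -0.0093 0 0 44"

```text
time: 14.98
tool_pos: [0.4748, -0.1266, 0.1375]
tcp_rot: [-2.22, -2.22, 0.002]
wrist_force: [0.3, 0.2, -4.4]
width: 0.608
```

```bash
python3 - <<'E'
from h import *
s=read_state();print(s["tool_pos"],s["tcp_rot"],s["wrist_force"],s["width"])
i0=camera_info("wrist")
a=read_camera("wrist")[:,:,::-1].copy();cv2.imwrite("pics/w4.png",a)
t=camera_info("top");b=read_camera("top")[:,:,::-1].copy();cv2.imwrite("pics/t4.png",b)
blobs(b,"yellow",t,.029);blobs(b,"wood",t,.02,2,200);blobs(b,"red",t,.046,2,10)
E
```

```text
[ 0.47482738 -0.12662486  0.13748166] [-2.21954607e+00 -2.22008780e+00  1.81825263e-03] [ 0.28679573  0.18343351 -4.38889124] 0.6078488551437901
yellow 0.029 px [212. 242.] area 1080.5 circ 444 130 dia 89 ell [0.4436 0.1304]
wood 0.02 px [266.  44.] area 2610.5 circ 977 19 dia 1452 ell [ 0.9701 -0.0309]
wood 0.02 px [144. 189.] area 1569.0 circ 561 309 dia 114 ell [0.5613 0.3087]
```

View pics/t4.png

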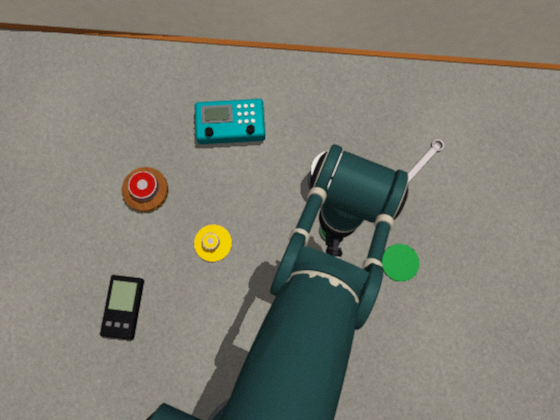

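The small weight sits centred on the yellow pad at (212,242). The large one is alone on the stand at (142,185), and the green pad is free at (400,262). I go on to the green pad.

>>> play_rows --pt "-0.04 -0.0076 0 0 44" --pt "-0.04 -0.0076 0 0 44" --pt "-0.04 -0.0076 0 0 44" --pt "-0.04 -0.0076 0 0 44" --pt "-0.027 -0.0076 0 0 44"

```text
time: 15.7
tool_pos: [0.4377, -0.3132, 0.1377]
tcp_rot: [-2.221, -2.219, 0.0]
wrist_force: [0.8, 0.2, -3.7]
width: 0.604
```

>>> play_rows --pt "0 0 0.035 0 44" --pt "0 0 0.045 0 44" --pt "0 0 0.025 0 44" --pt "0 0 0.01 0 44" --pt "0 0 0 0 44"

```text
time: 16.32
tool_pos: [0.4381, -0.3118, 0.0233]
tcp_rot: [-2.219, -2.22, 0.0]
wrist_force: [-0.5, -0.3, -4.0]
width: 0.61
```

>>> play_rows --pt "0 -0.001 0.005 0 44" --pt "0 0 0.004 0 44" --pt "0 0 0 0 44"

```text
time: 16.7
tool_pos: [0.4378, -0.3127, 0.0156]
tcp_rot: [2.221, 2.221, 0.0]
wrist_force: [-0.3, 0.1, -3.6]
width: 0.606
```

>>> play_rows --pt "0 0 0.001 0 44" --pt "0 0 0 0 44"

```text
time: 16.95
tool_pos: [0.4377, -0.3127, 0.0144]
tcp_rot: [2.221, 2.221, 0.0]
wrist_force: [-0.3, -0.1, -4.1]
width: 0.608
```

>>> play_rows --pt "0 0 0.001 0 44" --pt "0 0 0 0 44"

```text
time: 17.2
tool_pos: [0.4376, -0.3126, 0.0132]
tcp_rot: [-2.221, -2.221, 0.0]
wrist_force: [-0.5, 0.2, -2.8]
width: 0.607
```

>>> play_rows --pt "0 0 0.001 0 44" --pt "0 0 0 0 44"

```text
time: 17.45
tool_pos: [0.4376, -0.3126, 0.0122]
tcp_rot: [-2.221, -2.221, 0.0]
wrist_force: [0.2, 0.2, -3.5]
width: 0.604
```

>>> play_rows --pt "0 0 0.001 0 44" --pt "0 0 0 0 44"

```text
time: 17.7
tool_pos: [0.4376, -0.3126, 0.0112]
tcp_rot: [-2.221, -2.221, 0.0]
wrist_force: [0.4, 0.1, -4.5]
width: 0.61
```

>>> play_rows --pt "0 0 0.001 0 44" --pt "0 0 0 0 44"

```text
time: 17.95
tool_pos: [0.4377, -0.3127, 0.0103]
tcp_rot: [2.221, 2.221, 0.0]
wrist_force: [-0.8, 0.8, -2.8]
width: 0.606
```

>>> play_rows --pt "0 0 0.0005 0 44" --pt "0 0 0 0 44"

```text
time: 18.2
tool_pos: [0.4378, -0.3128, 0.0103]
tcp_rot: [2.221, 2.222, -0.0]
wrist_force: [-2.0, 1.4, 2.6]
width: 0.608
```

The weight is on the pad (force changes sign at the predicted height). I release, rise, and on the way back take one wrist look at the carrier plate.

>>> play_rows --pt "0 0 0 0 53" --pt "0 0 0 0 56" --pt "0 0 0 0 65" --pt "0 0 0 0 78" --pt "0 0 0 0 78"

```text
time: 18.82
tool_pos: [0.4377, -0.3127, 0.0098]
tcp_rot: [2.221, 2.222, 0.0]
wrist_force: [0.6, 0.3, 0.4]
width: 0.913
```

>>> play_rows --pt "0 0 -0.02 0 80" --pt "0 0 -0.05 0 80" --pt "0 0 -0.05 0 80" --pt "0 0 -0.05 0 80" --pt "0 0 -0.05 0 80"

```text
time: 19.45
tool_pos: [0.4374, -0.3125, 0.2314]
tcp_rot: [2.221, 2.221, 0.0]
wrist_force: [0.3, -0.6, -0.3]
width: 0.933
```

>>> play_rows --pt "0.02 0.03 0 0 80" --pt "0.025 0.04 0 0 80" --pt "0.025 0.045 0 0 80" --pt "0.02 0.04 0 0 80" --pt "0 0 0 0 80"

```text
time: 20.08
tool_pos: [0.5948, -0.2209, 0.2293]
tcp_rot: [-2.217, -2.225, -0.001]
wrist_force: [-0.6, 0.4, 0.1]
width: 0.938
```

```bash
python3 - <<'E'
from h import *
s=read_state();print(s["tool_pos"],s["tcp_rot"])
i0=camera_info("wrist")
b=read_camera("wrist")[:,:,::-1].copy();cv2.imwrite("pics/w5.png",b)
blobs(b,"green",i0,.029);blobs(b,"green",i0,.005);blobs(b,"white",i0,.09,2)
E
```

```text
[ 0.59482305 -0.22085343  0.22928051] [-2.21747240e+00 -2.22520763e+00 -9.10183291e-04]
green 0.029 px [160. 250.] area 1571.0 circ 446 -304 dia 84 ell [ 0.4457 -0.302 ]
green 0.029 px [153. 261.] area 914.5 circ 436 -315 dia 46 ell [ 0.4365 -0.3143]
green 0.005 px [160. 250.] area 1571.0 circ 435 -315 dia 90 ell [ 0.4353 -0.3131]
green 0.005 px [153. 261.] area 914.5 circ 425 -327 dia 49 ell [ 0.4254 -0.3263]
white 0.09 px [392. 239.] area 155725.0 circ 555 -281 dia 691 ell [ 0.5852 -0.2127]
white 0.09 px [52. 46.] area 7940.0 circ 416 -81 dia 108 ell [ 0.4284 -0.0869]
```

View pics/w5.png

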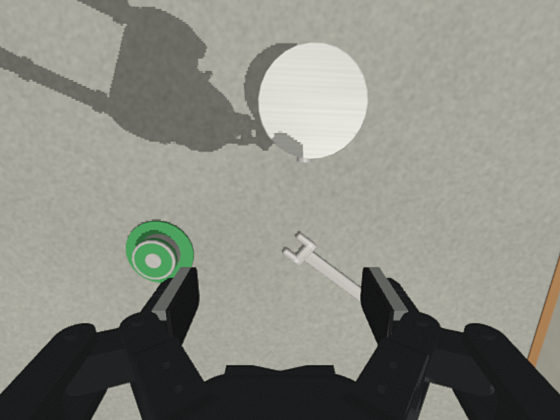

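The medium weight sits centred on the green pad (153,261). The carrier plate is at (314,100), so I go back to the stand, which is measured along with the plate.

>>> play_rows --pt "0.045 -0.0032 0 0 85" --pt "0.045 -0.0032 0 0 85" --pt "0.045 -0.0032 0 0 85" --pt "0.045 -0.0032 0 0 85" --pt "0.045 -0.0032 0 0 85"

```text
time: 20.75
tool_pos: [0.5754, 0.0025, 0.2298]
tcp_rot: [2.223, 2.22, -0.001]
wrist_force: [0.7, -0.2, 0.4]
width: 1.0
```

>>> play_rows --pt "0.045 -0.0032 0 0 85" --pt "0.045 -0.0032 0 0 85" --pt "0.045 -0.0032 0 0 85" --pt "0.045 -0.0032 0 0 85" --pt "0.045 -0.0032 0 0 85"

```text
time: 21.38
tool_pos: [0.5599, 0.2272, 0.2299]
tcp_rot: [2.222, 2.22, -0.001]
wrist_force: [0.7, -0.5, -0.2]
width: 0.994
```

```bash
python3 - <<'E'
from h import *
i0=camera_info("wrist")
b=read_camera("wrist")[:,:,::-1].copy();cv2.imwrite("pics/w6.png",b)
s=read_state();print(s["tool_pos"],s["tcp_rot"])
HS["red"]=((0,120,60),(6,255,255));blobs(b,"red",i0,.046,2)
HS["red"]=((170,120,60),(180,255,255));blobs(b,"red",i0,.046,2)
blobs(b,"wood",i0,.02,1,200)
w=cv2.imread("pics/w5.png")
T=i0["pose"].copy();T[:3,3]+=np.array([.59482,-.22085,.22928])-s["tool_pos"];i0["pose"]=T
w[165:]=0;w[:,:240]=0;w[:,380:]=0
for v in(195,210,220):
    HS["white"]=((0,0,v),(180,40,255));blobs(w,"white",i0,.09,1)
E
```

```text
[0.55929268 0.23249205 0.22989493] [-2.21818943 -2.22022201 -0.00424048]
red 0.046 px [284. 106.] area 2421.5 circ 565 313 dia 60 ell [0.5651 0.3133]
wood 0.02 px [279. 105.] area 7403.0 circ 562 316 dia 108 ell [0.562  0.3178]
white 0.09 px [314.  95.] area 9250.5 circ 624 -139 dia 98 ell [ 0.6238 -0.1354]
white 0.09 px [311.  92.] area 9109.0 circ 624 -138 dia 95 ell [ 0.6238 -0.1351]
white 0.09 px [315.  97.] area 7489.5 circ 624 -138 dia 94 ell [ 0.6237 -0.1352]
```

View pics/w6.png

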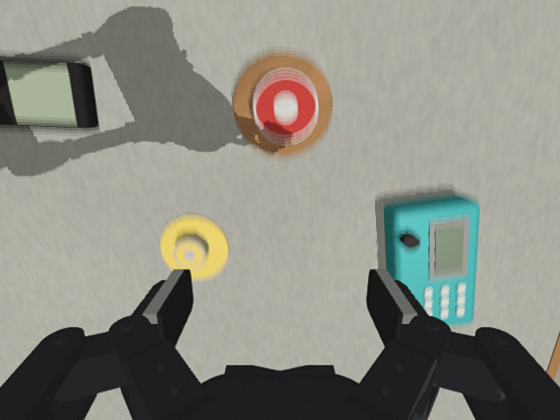

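The large weight is alone on the stand (285,107). The picture is a little blurred because the arm was still settling, but relative to the stand the weight is at (0.5645, 0.307). I descend with a check above it.

>>> play_rows --pt "0.037 0.003 0 0 85" --pt "0.037 0.0025 0.02 0 85" --pt "0 0 0.045 0 85" --pt "0 0 0.045 0 85" --pt "0 0 0.03 0 85"

```text
time: 22.05
tool_pos: [0.5645, 0.2992, 0.0872]
tcp_rot: [-2.222, -2.22, 0.006]
wrist_force: [-0.5, -0.1, 0.8]
width: 0.995
```

>>> play_rows --pt "0 0 0.015 0 85" --pt "0 0 0 0 85" --pt "0 0 0 0 85"

```text
time: 22.42
tool_pos: [0.5674, 0.3016, 0.0766]
tcp_rot: [2.221, 2.22, 0.004]
wrist_force: [0.0, 0.9, 0.7]
width: 0.997
```

>>> play_rows --pt "0.005 -0.003 0 0 85" --pt "0 0 0.025 0 85" --pt "0 0 0.02 0 85" --pt "0 0 0 0 85" --pt "0 0 0 0 85"

```text
time: 23.05
tool_pos: [0.5633, 0.3066, 0.0301]
tcp_rot: [2.221, 2.222, 0.001]
wrist_force: [0.2, -0.1, 0.3]
width: 0.998
```

>>> play_rows --pt "0 0.001 0.008 0 85" --pt "0 0 0 0 75" --pt "0 0 0 0 68" --pt "0 0 0 0 60" --pt "0 0 0 0 58" --squeeze 80

```text
time: 23.68
tool_pos: [0.5659, 0.3067, 0.0237]
tcp_rot: [2.22, 2.22, 0.005]
wrist_force: [2.7, -1.8, 5.8]
width: 0.76
```

>>> play_rows --pt "0 0 0 0 56" --pt "0 0 0 0 56" --pt "0 0 0 0 56"

```text
time: 24.05
tool_pos: [0.566, 0.3067, 0.0237]
tcp_rot: [2.22, 2.22, 0.005]
wrist_force: [1.6, -2.5, 5.1]
width: 0.765
```

>>> play_rows --pt "0 0 -0.005 0 56" --pt "0 0 -0.02 0 56" --pt "0 0 -0.035 0 56" --pt "0 0 -0.045 0 56" --pt "0 0 -0.035 0 56"

```text
time: 24.68
tool_pos: [0.5635, 0.3064, 0.1637]
tcp_rot: [-2.221, -2.222, 0.0]
wrist_force: [0.8, -0.1, -7.6]
width: 0.765
```

>>> play_rows --pt "-0.025 0.003 0 0 56" --pt "-0.043 0.0057 0 0 56" --pt "-0.043 0.0057 0 0 56" --pt "-0.043 0.0057 0 0 56" --pt "-0.043 0.0057 0 0 56"

```text
time: 25.3
tool_pos: [0.5887, 0.1081, 0.1616]
tcp_rot: [-2.22, -2.221, 0.002]
wrist_force: [0.4, -0.8, -7.4]
width: 0.764
```

>>> play_rows --pt "-0.043 0.0057 0 0 56" --pt "-0.043 0.0057 0 0 56" --pt "-0.043 0.0057 0 0 56" --pt "-0.043 0.0057 0 0 56" --pt "-0.043 0.0057 0 0 56"

```text
time: 25.92
tool_pos: [0.6173, -0.1066, 0.1616]
tcp_rot: [-2.22, -2.22, 0.001]
wrist_force: [0.6, -0.0, -7.8]
width: 0.765
```

>>> play_rows --pt "-0.025 0.003 0 0 56" --pt "0 0 0 0 56" --pt "0 0 0 0 56"

```text
time: 26.3
tool_pos: [0.6205, -0.13, 0.1614]
tcp_rot: [-2.22, -2.22, 0.001]
wrist_force: [0.6, 0.4, -7.1]
width: 0.766
```

>>> play_rows --pt "-0.002 0.004 0 0 56" --pt "0 0 0.03 0 56" --pt "0 0 0.022 0 56" --pt "0 0 0 0 56" --pt "0 0 0 0 56"

```text
time: 26.92
tool_pos: [0.6263, -0.1323, 0.1107]
tcp_rot: [2.22, 2.222, 0.001]
wrist_force: [-0.1, -0.0, -7.1]
width: 0.763
```

```bash
python3 - <<'E'
from h import *
s=read_state();print(s["tool_pos"],s["wrist_force"])
b=read_camera("scene")[130:250,140:300,::-1];a=read_camera("wrist")[60:,:,::-1]
cv2.imwrite("pics/p1.png",np.hstack([cv2.resize(b,(400,300),interpolation=2),cv2.resize(a,(400,300))]))
E
```

```text
[ 0.62628033 -0.1322672   0.1107224 ] [-0.10559231 -0.01771066 -7.08777179]
```

View pics/p1.png

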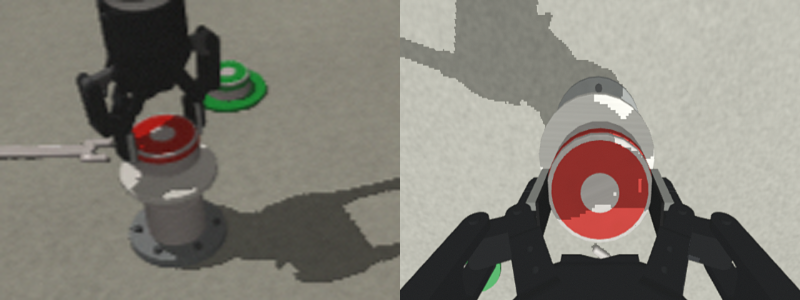

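The large weight is held flat above the plate and looks centred in x in the wrist half (weight 600, plate about 597). I lower it.

>>> play_rows --pt "0 -0.0015 0.007 0 56" --pt "0 0 0.007 0 56" --pt "0 0 0 0 56" --pt "0 0 0 0 56"

```text
time: 27.52
tool_pos: [0.6238, -0.1327, 0.0956]
tcp_rot: [-2.221, -2.221, 0.0]
wrist_force: [-0.5, -0.2, -7.6]
width: 0.764
```

>>> play_rows --pt "0 0 0.001 0 56" --pt "0 0 0 0 56"

```text
time: 27.78
tool_pos: [0.624, -0.1327, 0.0949]
tcp_rot: [2.221, 2.221, 0.0]
wrist_force: [-0.4, -0.5, -7.3]
width: 0.761
```

>>> play_rows --pt "0 0 0.001 0 56" --pt "0 0 0 0 56"

```text
time: 28.02
tool_pos: [0.6241, -0.1327, 0.0939]
tcp_rot: [2.221, 2.221, 0.0]
wrist_force: [-0.1, -0.9, -7.2]
width: 0.764
```

>>> play_rows --pt "0 0 0.0005 0 56" --pt "0 0 0 0 56"

```text
time: 28.28
tool_pos: [0.6241, -0.1327, 0.0939]
tcp_rot: [2.221, 2.221, 0.0]
wrist_force: [-0.9, 0.4, -3.7]
width: 0.765
```

>>> play_rows --pt "0 0 0.0005 0 56" --pt "0 0 0 0 56"

```text
time: 28.52
tool_pos: [0.6241, -0.1327, 0.0937]
tcp_rot: [2.221, 2.221, 0.0]
wrist_force: [-5.1, 1.3, 2.6]
width: 0.767
```

>>> play_rows --pt "0 0 0.0005 0 56" --pt "0 0 0 0 56"

```text
time: 28.78
tool_pos: [0.6241, -0.1327, 0.0937]
tcp_rot: [2.221, 2.221, 0.0]
wrist_force: [-6.1, 0.6, 5.5]
width: 0.763
```

Contact is as predicted (0.0937). I release, rise and check.

>>> play_rows --pt "0 0 0 0 67" --pt "0 0 0 0 70" --pt "0 0 0 0 76" --pt "0 0 0 0 85" --pt "0 0 0 0 85"

```text
time: 29.4
tool_pos: [0.6242, -0.1327, 0.0923]
tcp_rot: [2.221, 2.221, 0.0]
wrist_force: [-0.1, 0.3, -0.1]
width: 0.996
```

>>> play_rows --pt "0 0 -0.005 0 85" --pt "0 0 -0.03 0 85" --pt "0 0 -0.05 0 85" --pt "0 0 -0.05 0 85" --pt "-0.01 -0.015 -0.02 0 80"

```text
time: 30.02
tool_pos: [0.6111, -0.1429, 0.252]
tcp_rot: [2.215, 2.219, 0.006]
wrist_force: [-0.1, -0.3, -0.8]
width: 0.938
```

>>> play_rows --pt "-0.035 -0.02 0 0 80" --pt "-0.035 -0.025 0 0 80" --pt "-0.03 -0.025 0 0 80" --pt "0 0 0 0 80" --pt "0 0 0 0 80"

```text
time: 30.65
tool_pos: [0.5384, -0.2425, 0.2467]
tcp_rot: [-2.222, -2.22, -0.0]
wrist_force: [0.1, -1.0, 0.1]
width: 0.936
```

```bash
python3 - <<'E'
from h import *
i0=camera_info("wrist");s=read_state();print(s["tool_pos"],s["tcp_rot"])
b=read_camera("wrist")[:,:,::-1].copy();cv2.imwrite("pics/w7.png",b)
HS["red"]=((0,120,60),(6,255,255));blobs(b,"red",i0,.116,1);blobs(b,"green",i0,.029)
c=b.copy();c[200:]=0;c[:,:150]=0;c[:,450:]=0
HS["white"]=((0,0,195),(180,40,255));blobs(c,"white",i0,.09,1)
E
```

```text
[ 0.53835224 -0.24249546  0.24665048] [-2.22150818e+00 -2.21977936e+00 -2.40120870e-04]
red 0.116 px [387.  71.] area 4565.0 circ 624 -131 dia 61 ell [ 0.6237 -0.1293]
green 0.029 px [204. 231.] area 3059.0 circ 442 -305 dia 84 ell [ 0.4424 -0.304 ]
white 0.09 px [372.  76.] area 9285.0 circ 623 -132 dia 95 ell [ 0.6234 -0.1292]
```

View pics/w7.png

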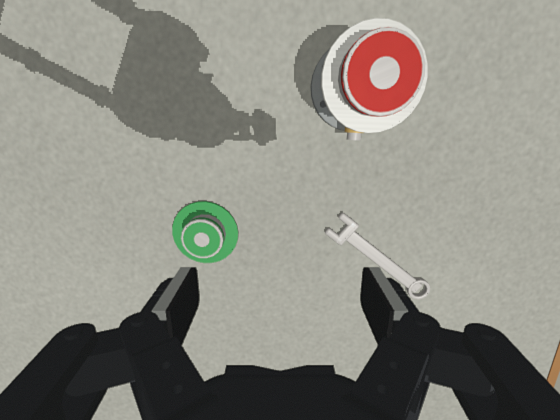

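The large weight is concentric with the plate to about 1 mm (red at (386,71)), and the medium weight is at (202,239), unmoved. I pick the medium one up.

>>> play_rows --pt "-0.0236 -0.033 0 0 80" --pt "-0.024 -0.034 0.03 0 80" --pt "-0.024 -0.034 0.04 0 80" --pt "0 0 0.05 0 80" --pt "0 0 0.05 0 80"

```text
time: 31.32
tool_pos: [0.4385, -0.3141, 0.0763]
tcp_rot: [2.22, 2.221, 0.001]
wrist_force: [0.6, -0.5, -0.7]
width: 0.938
```

>>> play_rows --pt "0 0 0.035 0 80" --pt "0 0 0.015 0 80" --pt "0 0 0 0 80" --pt "0 0 0 0 80"

```text
time: 31.82
tool_pos: [0.4395, -0.315, 0.0289]
tcp_rot: [2.219, 2.22, 0.001]
wrist_force: [0.3, -1.4, 0.2]
width: 0.931
```

>>> play_rows --pt "0.001 -0.002 0.01 0 78" --pt "0 0 0.008 0 78" --pt "0 0 0 0 65" --pt "0 0 0 0 50" --pt "0 0 0 0 46" --squeeze 60

```text
time: 32.45
tool_pos: [0.4365, -0.3136, 0.0099]
tcp_rot: [2.221, 2.221, 0.001]
wrist_force: [0.5, 0.7, 3.0]
width: 0.609
```

>>> play_rows --pt "0 0 0 0 44" --pt "0 0 0 0 44" --pt "0 0 0 0 44"

```text
time: 32.83
tool_pos: [0.4365, -0.3136, 0.0099]
tcp_rot: [2.221, 2.221, 0.001]
wrist_force: [1.4, 0.7, 6.1]
width: 0.609
```

>>> play_rows --pt "0 0 -0.005 0 44" --pt "0 0 -0.02 0 44" --pt "0 0 -0.04 0 44" --pt "0 0 -0.04 0 44" --pt "0 0 -0.025 0 44"

```text
time: 33.45
tool_pos: [0.4357, -0.3133, 0.1404]
tcp_rot: [2.221, 2.222, -0.001]
wrist_force: [0.3, 0.4, -3.6]
width: 0.611
```

>>> play_rows --pt "0.03 0.006 0 0 44" --pt "0.045 0.009 0 0 44" --pt "0.045 0.009 0 0 44" --pt "0.045 0.009 0 0 44" --pt "0.045 0.009 0 0 44"

```text
time: 34.08
tool_pos: [0.4767, -0.1017, 0.1381]
tcp_rot: [-2.22, -2.22, 0.002]
wrist_force: [0.2, -0.5, -3.5]
width: 0.61
```

>>> play_rows --pt "0.045 0.009 0 0 44" --pt "0.045 0.009 0 0 44" --pt "0.045 0.009 0 0 44" --pt "0.045 0.009 0 0 44" --pt "0.045 0.009 0 0 44"

```text
time: 34.7
tool_pos: [0.5217, 0.1228, 0.138]
tcp_rot: [-2.22, -2.221, 0.004]
wrist_force: [0.1, 0.2, -3.3]
width: 0.609
```

>>> play_rows --pt "0.045 0.009 0 0 44" --pt "0.045 0.009 0 0 44" --pt "0.045 0.009 0 0 44" --pt "0 0 0 0 44" --pt "0 0 0 0 44"

```text
time: 35.33
tool_pos: [0.5486, 0.256, 0.1378]
tcp_rot: [-2.22, -2.222, 0.005]
wrist_force: [0.2, 0.1, -3.9]
width: 0.609
```

```bash
python3 - <<'E'
from h import *
i0=camera_info("wrist")
b=read_camera("wrist")[:,:,::-1].copy();cv2.imwrite("pics/w8.png",b);blobs(b,"wood",i0,.02,1,200)
for n in("top","scene"):
    i=camera_info(n);b=read_camera(n)[:,:,::-1].copy();cv2.imwrite(f"pics/{n}8.png",b);blobs(b,"wood",i,.02,4,200);blobs(b,"yellow",i,.029,2)
E
```

```text
wood 0.02 px [299. 135.] area 13119.0 circ 563 311 dia 108 ell [0.5628 0.3142]
wood 0.02 px [315.  47.] area 2627.5 circ 977 19 dia 1452 ell [ 0.9701 -0.0363]
yellow 0.029 px [212. 241.] area 1079.5 circ 444 130 dia 89 ell [0.4436 0.1304]
wood 0.02 px [ 69. 287.] area 2173.0 circ 977 -265 dia 1011 ell [0.9848 0.2258]
wood 0.02 px [353. 320.] area 2086.0 circ 570 315 dia 121 ell [0.5716 0.3167]
wood 0.02 px [ 85. 101.] area 1194.5 circ 616 -1038 dia 433 ell [ 0.6234 -1.0324]
wood 0.02 px [338.  13.] area 1038.5 circ -819 -1198 dia 538 ell [-0.8728 -1.2669]
yellow 0.029 px [319. 251.] area 101.5 circ 494 141 dia 67 ell [0.4968 0.1408]
```

>>> play_rows --pt "0.03 0.006 0 0 44" --pt "0.0235 0.006 0 0 44" --pt "0 0 0.045 0 44" --pt "0 0 0.04 0 44" --pt "0 0 0.01 0 44"

```text
time: 36.1
tool_pos: [0.5591, 0.3088, 0.0406]
tcp_rot: [-2.22, -2.22, 0.011]
wrist_force: [0.5, -0.6, -3.8]
width: 0.611
```

>>> play_rows --pt "0 0 0 0 44" --pt "0 0 0 0 44"

```text
time: 36.35
tool_pos: [0.5637, 0.3111, 0.0466]
tcp_rot: [2.221, 2.221, 0.006]
wrist_force: [0.2, -0.6, -3.4]
width: 0.608
```

View pics/w8.png

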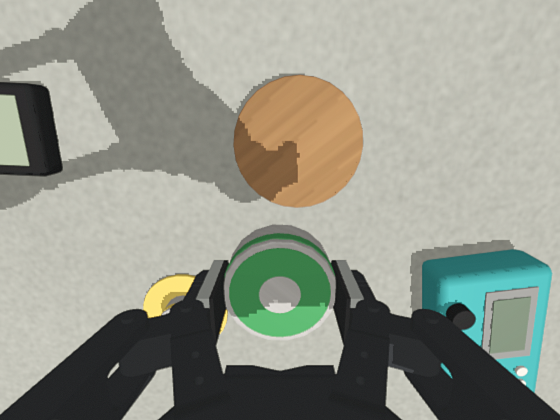

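The empty stand is fully visible at (299,140), centre about (0.5625, 0.3105), with the medium weight held level. I lower it.

>>> play_rows --pt "-0.001 -0.001 0.006 0 44" --pt "0 0 0.006 0 44" --pt "0 0 0.003 0 44" --pt "0 0 0 0 44" --pt "0 0 0 0 44"

```text
time: 36.98
tool_pos: [0.5609, 0.3093, 0.0293]
tcp_rot: [2.221, 2.222, 0.0]
wrist_force: [-0.2, 0.7, -3.3]
width: 0.608
```

>>> play_rows --pt "0 0 0.001 0 44" --pt "0 0 0 0 44"

```text
time: 37.22
tool_pos: [0.5609, 0.3093, 0.0283]
tcp_rot: [-2.221, -2.222, -0.0]
wrist_force: [-0.1, 0.3, -3.8]
width: 0.61
```

>>> play_rows --pt "0 0 0.001 0 44" --pt "0 0 0 0 44"

```text
time: 37.48
tool_pos: [0.5608, 0.3092, 0.0271]
tcp_rot: [-2.221, -2.221, 0.0]
wrist_force: [0.3, 0.2, -3.7]
width: 0.606
```

>>> play_rows --pt "0.0005 0.0015 0.001 0 44" --pt "0 0 0 0 44"

```text
time: 37.72
tool_pos: [0.5625, 0.3098, 0.0262]
tcp_rot: [2.221, 2.222, 0.0]
wrist_force: [0.1, -0.6, -4.2]
width: 0.612
```

>>> play_rows --pt "0 0 0.001 0 44" --pt "0 0 0 0 44"

```text
time: 37.98
tool_pos: [0.5622, 0.3097, 0.0251]
tcp_rot: [-2.221, -2.221, 0.0]
wrist_force: [0.4, -0.9, -3.9]
width: 0.609
```

>>> play_rows --pt "0 0 0.0005 0 44" --pt "0 0 0 0 44"

```text
time: 38.22
tool_pos: [0.5623, 0.3098, 0.025]
tcp_rot: [2.221, 2.222, -0.0]
wrist_force: [-0.9, -0.3, -2.2]
width: 0.608
```

>>> play_rows --pt "0 0 0.0005 0 44" --pt "0 0 0 0 44"

```text
time: 38.48
tool_pos: [0.5624, 0.3098, 0.0249]
tcp_rot: [-2.221, -2.222, 0.0]
wrist_force: [-3.1, -1.5, 4.9]
width: 0.608
```

>>> play_rows --pt "0 0 0 0 53" --pt "0 0 0 0 56" --pt "0 0 0 0 65" --pt "0 0 0 0 78" --pt "0 0 0 0 78"

```text
time: 39.1
tool_pos: [0.5625, 0.3098, 0.0243]
tcp_rot: [2.221, 2.222, 0.0]
wrist_force: [-0.2, -0.5, 0.1]
width: 0.911
```

>>> play_rows --pt "0 0 -0.02 0 78" --pt "0 0 -0.05 0 78" --pt "0 0 -0.05 0 78" --pt "0 0 -0.05 0 75" --pt "-0.02 0 -0.035 0 75"

```text
time: 39.72
tool_pos: [0.5634, 0.2911, 0.2344]
tcp_rot: [2.218, 2.222, 0.009]
wrist_force: [0.7, 0.0, -0.1]
width: 0.88
```

>>> play_rows --pt "-0.035 -0.015 0 0 70" --pt "-0.035 -0.015 0 0 70" --pt "-0.02 -0.01 0 0 70" --pt "0 0 0 0 70" --pt "0 0 0 0 70"

```text
time: 40.35
tool_pos: [0.5229, 0.2004, 0.2298]
tcp_rot: [2.221, 2.221, 0.002]
wrist_force: [-0.3, 0.0, -0.3]
width: 0.821
```

```bash
python3 - <<'E'
from h import *
i0=camera_info("wrist");s=read_state();print(s["tool_pos"],s["tcp_rot"])
b=read_camera("wrist")[:,:,::-1].copy();cv2.imwrite("pics/w9.png",b)
blobs(b,"green",i0,.044,1);blobs(b,"wood",i0,.02,1,200);blobs(b,"yellow",i0,.029,2);blobs(b,"yellow",i0,.005,1)
E
```

```text
[0.52286252 0.20036393 0.22982425] [2.22123376 2.2214689  0.00224474]
green 0.044 px [317.  83.] area 1743.5 circ 562 309 dia 46 ell [0.5617 0.3094]
wood 0.02 px [317.  77.] area 8484.5 circ 562 310 dia 108 ell [0.5623 0.3132]
yellow 0.029 px [221. 230.] area 3357.0 circ 451 144 dia 84 ell [0.4516 0.1455]
yellow 0.005 px [221. 230.] area 3357.0 circ 446 135 dia 89 ell [0.4467 0.1362]
```

View pics/w9.png

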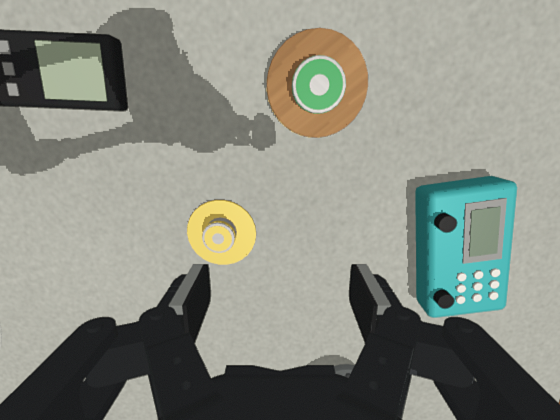

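The medium weight stands centred on the stand (319,84). The small one is still on its pad (219,236), so I fetch it.

>>> play_rows --pt "-0.022 -0.025 0 0 65" --pt "-0.022 -0.025 0.02 0 65" --pt "-0.021 -0.0255 0.04 0 65" --pt "0 0 0.05 0 65" --pt "0 0 0.045 0 65"

```text
time: 41.02
tool_pos: [0.4471, 0.1353, 0.0731]
tcp_rot: [2.22, 2.222, 0.002]
wrist_force: [0.5, 0.1, -0.1]
width: 0.76
```

>>> play_rows --pt "0 0 0.03 0 65" --pt "0 0 0.012 0 65" --pt "0 0 0 0 65" --pt "0 0 0 0 65"

```text
time: 41.52
tool_pos: [0.4485, 0.1353, 0.0337]
tcp_rot: [2.22, 2.221, 0.004]
wrist_force: [0.3, 0.5, 0.6]
width: 0.765
```

>>> play_rows --pt "0 -0.001 0.013 0 65" --pt "0 0 0.009 0 65" --pt "0 0 0 0 65" --pt "0 0 0 0 42" --pt "0 0 0 0 34"

```text
time: 42.15
tool_pos: [0.4466, 0.1349, 0.011]
tcp_rot: [2.221, 2.221, 0.002]
wrist_force: [-0.5, -0.3, 2.1]
width: 0.444
```

>>> play_rows --pt "0 0 0 0 30" --pt "0 0 0 0 30" --pt "0 0 0 0 30"

```text
time: 42.52
tool_pos: [0.4467, 0.1349, 0.011]
tcp_rot: [2.221, 2.221, 0.002]
wrist_force: [-1.0, -0.8, 5.4]
width: 0.444
```

>>> play_rows --pt "0 0 -0.005 0 30" --pt "0 0 -0.02 0 30" --pt "0 0 -0.04 0 30" --pt "0 0 -0.04 0 30" --pt "0 0 -0.015 0 30"

```text
time: 43.15
tool_pos: [0.447, 0.1351, 0.1323]
tcp_rot: [2.22, 2.22, 0.005]
wrist_force: [0.5, 0.8, -2.3]
width: 0.446
```

>>> play_rows --pt "0.0345 0.023 0 0 30" --pt "0.035 0.023 0 0 30" --pt "0.035 0.023 0 0 30" --pt "0.035 0.023 0 0 30" --pt "0.035 0.023 0 0 30"

```text
time: 43.78
tool_pos: [0.5603, 0.3098, 0.128]
tcp_rot: [-2.22, -2.221, 0.005]
wrist_force: [-0.1, 0.4, -2.2]
width: 0.446
```

>>> play_rows --pt "0 0 0.03 0 30" --pt "0 0 0.02 0 30" --pt "0 0 0 0 30" --pt "0 0 0 0 30"

```text
time: 44.28
tool_pos: [0.5608, 0.3088, 0.0803]
tcp_rot: [-2.222, -2.221, 0.0]
wrist_force: [-0.2, 0.5, -2.3]
width: 0.444
```

>>> play_rows --pt "0.0005 0.001 0.01 0 30" --pt "0 0 0.01 0 30" --pt "0 0 0.005 0 30" --pt "0 0 0 0 30" --pt "0 0 0 0 30"

```text
time: 44.9
tool_pos: [0.562, 0.3099, 0.0554]
tcp_rot: [2.221, 2.222, 0.0]
wrist_force: [-0.5, -0.4, -2.5]
width: 0.444
```

>>> play_rows --pt "0 0 0.001 0 30" --pt "0 0 0 0 30"

```text
time: 45.15
tool_pos: [0.562, 0.3098, 0.0545]
tcp_rot: [2.221, 2.222, 0.001]
wrist_force: [-0.3, 0.0, -1.5]
width: 0.442
```

>>> play_rows --pt "0 0 0.002 0 30" --pt "0 0 0 0 30"

```text
time: 45.4
tool_pos: [0.5617, 0.3097, 0.052]
tcp_rot: [-2.221, -2.221, 0.001]
wrist_force: [-0.0, -0.7, -2.7]
width: 0.445
```

>>> play_rows --pt "0 0 0.001 0 30" --pt "0 0 0 0 30"

```text
time: 45.65
tool_pos: [0.5618, 0.3097, 0.0512]
tcp_rot: [-2.221, -2.222, 0.0]
wrist_force: [0.1, 0.4, -1.9]
width: 0.444
```

>>> play_rows --pt "0 0 0.001 0 30" --pt "0 0 0 0 30"

```text
time: 45.9
tool_pos: [0.5618, 0.3098, 0.0502]
tcp_rot: [-2.221, -2.222, 0.0]
wrist_force: [-1.2, -0.1, -2.2]
width: 0.445
```

>>> play_rows --pt "0 0 0.0005 0 30" --pt "0 0 0 0 30"

```text
time: 46.15
tool_pos: [0.5619, 0.3098, 0.05]
tcp_rot: [2.221, 2.222, 0.0]
wrist_force: [-1.2, -0.6, 0.1]
width: 0.439
```

Contact comes at 0.050 as predicted. I release, rise and make the final check.

>>> play_rows --pt "0 0 0 0 39" --pt "0 0 0 0 42" --pt "0 0 0 0 50" --pt "0 0 0 0 65" --pt "0 0 0 0 70"

```text
time: 46.78
tool_pos: [0.562, 0.3098, 0.0499]
tcp_rot: [2.221, 2.222, 0.0]
wrist_force: [-0.1, 0.1, 0.3]
width: 0.824
```

>>> play_rows --pt "0 0 -0.02 0 70" --pt "0 0 -0.05 0 70" --pt "0 0 -0.05 0 70" --pt "0 0 -0.05 0 75" --pt "-0.02 0 -0.01 0 75"

```text
time: 47.4
tool_pos: [0.5647, 0.2918, 0.2373]
tcp_rot: [2.217, 2.221, 0.017]
wrist_force: [0.6, 1.0, 0.1]
width: 0.877
```

>>> play_rows --pt "-0.035 -0.015 0 0 75" --pt "-0.035 -0.015 0 0 75" --pt "-0.02 -0.01 0 0 75" --pt "0 0 0 0 75" --pt "0 0 0 0 75"

```text
time: 48.02
tool_pos: [0.5223, 0.2002, 0.23]
tcp_rot: [-2.221, -2.221, -0.002]
wrist_force: [0.7, 1.2, 0.3]
width: 0.882
```

```bash
python3 - <<'E'
from h import *
i0=camera_info("wrist");s=read_state();print(s["time"],s["tool_pos"],s["tcp_rot"])
b=read_camera("wrist")[:,:,::-1].copy()
blobs(b,"yellow",i0,.068,2);blobs(b,"green",i0,.044,1);blobs(b,"wood",i0,.02,1,200)
t=read_camera("top")[60:300,:,::-1];c=read_camera("scene")[120:360,:,::-1]
t0=cv2.imread("pics/top0.png")[60:300]
cv2.imwrite("pics/fin.png",np.vstack([np.hstack([b[:240,160:560],c[:,150:550]]),np.hstack([t[:,60:460],t0[:,60:460]])]))
E
```

```text
48.025 [0.52226103 0.20016976 0.22998623] [-2.22148058e+00 -2.22130298e+00 -1.52431392e-03]
yellow 0.068 px [224. 231.] area 3354.5 circ 459 159 dia 74 ell [0.4596 0.1605]
yellow 0.068 px [322.  78.] area 984.0 circ 561 312 dia 32 ell [0.561  0.3121]
green 0.044 px [318.  94.] area 243.0 circ 562 309 dia 46 ell [0.5616 0.3092]
wood 0.02 px [318.  79.] area 8486.0 circ 562 310 dia 108 ell [0.5624 0.3131]
```

View pics/fin.png

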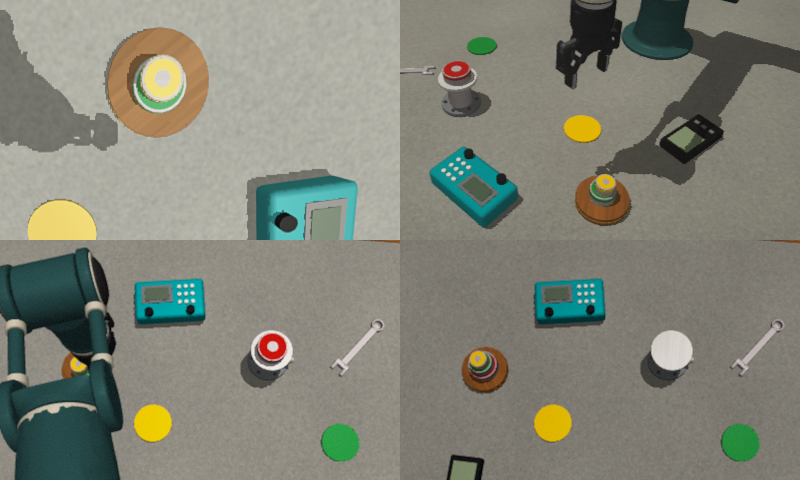

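The stack stands on the stand, with small on medium (yellow ring at (162,78) in the wrist crop) and about 3 mm between their centres. The large weight is centred on the plate, the bystanders have not moved, and the gripper is clear.

```bash
python3 -c "
from workcell import *
print(finish_job())"
```

```text
the job is handed in; nothing more can be done
None
```

The job is done and handed in at about 48 s of the 128 s allowed. I parked the small weight on the yellow pad and the medium on the green pad. Then I set the large one on the carrier plate and restacked the medium and small on the stand. Each set-down was lowered in steps of 1 mm or less until the force showed contact.

**Last checks:**
- **Large weight:** about 1 mm from the carrier plate's centre, lying flat.
- **Medium weight:** about 1 mm from the stand's centre.
- **Small weight:** about 3 mm from the medium one's centre, inside the 10 mm limit.
- **Bystanders:** the calibrator and wrench look the same in the start and end pictures. The pocket meter was judged by eye from the scene view only.
- **Gripper:** open and clear of everything.

No check failed. One wrist picture of the large weight was slightly blurred because the arm was still settling. I used its position relative to the stand instead, which agreed with the earlier measurements. The scene camera read up to 4 mm off the other two on the pads, and more on the stand when it was partly hidden, so I relied on the top and wrist cameras.

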